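# Slide a welding fixture out over the end of a beam and hold it down for tacking

## Task

Slide the aluminium fixture bar, with the exhaust flange and flex pipe standing on its spigot, out along the steel beam until the black pen line across the bar lies right over the edge at the beam's outboard end (the end the pipe is at), with the bar straight along the beam and its full width on it. The bar tips out there by itself, so do not let it tip or lift it off the beam, keep the pipe on its spigot, and finish while still holding the inboard part of the bar pressed down flat on the beam with the fingers: do not let go, it is about to be tacked. Leave everything else on the bench where it is.

Things in the scene. Friction and masses are not known exactly. Their poses are not given: they have to be found in the camera images.
- beam: fixed offcut of red-oxide primed steel wide-flange (H) beam lying on the bench, 320 mm long (its x), 100 mm wide (its y), 100 mm tall; flat top flange 10 mm thick. Origin at the centre of its underside; x points along it to the outboard end, z up. It does not move
- beam_edge (a point): middle of the top edge of the beam's outboard end (beam frame x = 160 mm, y = 0, z = 100 mm); axes as the beam's. Fixed
- fixture: loose aluminium bar, 320 x 50 x 12 mm, 0.5 kg, flat on the beam, its end out over the outboard edge, up to 0.12 rad askew. Origin: centre of its underside; x outboard along it. Spigot (36 mm across, 16 mm tall) on its outboard part; inboard 170 mm plain. With the pipe on it balances 50 to 70 mm outboard of its centre: at the line it needs 2 to 3 N down near the tail
- mark (a point): middle of the black pen line (5 mm wide, drawn right across the top and down both sides of the bar), on the bar's top face, 20 mm outboard of the bar's centre (bar frame x = 20 mm, z = 12 mm); axes as the bar's
- tail (a point): middle of the top edge of the bar's inboard end (bar frame x = -160 mm, z = 12 mm)
- spigot (a point): foot of the spigot on the bar's top face, 120 mm outboard of the bar's centre (bar frame x = 120 mm, z = 12 mm)
- flexpipe: loose steel exhaust flange with a flex pipe standing up from it, about 0.4 kg, dropped over the spigot with 2.5 mm play all round: flange 60 mm square, 9 mm thick, with two bolt ears (144 mm over both, along its y), pipe 67 mm across, 112 mm tall in all. Origin at the centre of the flange's underside; z up the pipe
- hammer: hammer, 270 mm long, lying beside the beam; loose bystander, origin at the centre of its underside; not to be disturbed
- offcut: plain steel flat-bar offcut, 200 x 40 x 8 mm, lying on the bench beside the beam; loose bystander, origin at the centre of its underside; not to be disturbed
- tin: round flat tin with a lid, 76 mm across and 48 mm tall, standing on the bench beyond the beam's outboard end, lower than the beam; loose bystander, origin at the centre of its underside; not to be disturbed
- wire_brush: wooden wire brush; loose bystander, origin at the centre of its underside; not to be disturbed
- spray_can: white spray can, 67 mm across, 184 mm tall; loose bystander, origin at the centre of its underside; not to be disturbed
- spray_can2: blue spray can, 67 mm across, 184 mm tall; loose bystander, origin at the centre of its underside; not to be disturbed
- magnet: triangular welding magnet, 90 mm sides, 18 mm thick; loose bystander, origin at the centre of its underside; not to be disturbed
- brake_disc: brake disc, 260 mm across, 48 mm tall; loose bystander, origin at the centre of its underside; not to be disturbed
Mind the look-alikes: they are no part of the job. What is shaped like the flexpipe but green or turquoise is not meant.

How it is judged:
At the end, for the whole second after the job is handed in: Fingers hold the bar (over 1 N), TCP inboard of the beam's edge; bar bears on the beam (over 3 N), still, flat within 4 mm and 0.03 rad, along it within 0.07 rad; pen line within 6 mm of the edge; line and tail within 24 mm of the middle line; flange on spigot within 8 mm, 0.06 rad (x of the grasp point in the frame of beam_edge below 0 m and x of mark in the frame of beam_edge between -0.006 and 0.006 m and y of mark in the frame of beam_edge between -0.024 and 0.024 m and y of tail in the frame of beam_edge between -0.024 and 0.024 m and z of mark in the frame of beam_edge between 0.008 and 0.016 m and angle between the x axis of fixture and the x axis of beam, either way round below 0.07 rad and angle between fixture's own z axis and vertical below 0.03 rad and contact force between fixture and beam above 3 N and contact force between the fingers and fixture above 1 N and distance between flexpipe and spigot below 0.008 m and angle between flexpipe's own z axis and vertical below 0.06 rad and linear speed of fixture below 0.01 m/s); the arm keeps its last pose, push and grip.
It fails at once if the bar tips (more than 0.12 rad) (angle between fixture's own z axis and vertical above 0.12 rad).
It fails at once if the bar is lifted off the beam (its middle more than 12 mm above the beam's top) (z of fixture in the frame of beam_edge above 0.012 m).
It fails at once if the flex pipe leaves its spigot (distance between flexpipe and spigot above 0.015 m).
It fails at once if a bystander is shifted by more than 20 mm (distance of any of hammer, offcut, tin, wire_brush, spray_can, spray_can2, magnet, brake_disc from where it was at the start of the episode above 0.02 m).
It also fails if it takes over 32 s, if anything falls off the work surface, if the arm or the gripper's body presses on something with over 40 N, if the wrist force passes 120 N, or if a joint passes its speed limit or range.

## Robot

A 6-joint arm with a two-finger parallel gripper is mounted at the origin on the work surface. World frame = base frame: x ahead of the robot, y to its left, z up, the work surface at z = 0. Lengths are in m, angles in rad, forces in N, time in s.
With the tool pointing down it reaches from about 0.375 to 0.9 m from the base axis. Payload 3.1 kg.
Tool frame: the origin (TCP) lies between the finger pads, 19 mm behind the fingertips; this is the grasp point; x points along the fingers, y is the direction in which the jaws open and shut, and the axes are right-handed (so a half turn about x gives the same grasp; the last joint's range is limited). The gripper opens to 85 mm and grips with 20 to 120 N. Pads are 22 mm wide; open, the fingers measure 114 mm over their backs; the gripper's body (76 mm by 85 mm) begins 54 mm behind the grasp point. The pads swing forward as they close: fully open they stand 13 mm farther back than shut.
Start: joints at [-1.44, 0.527, 1.433, -0, 1.181, -0.178], TCP at [0.191, -0.595, 0.25] pointing down, gripper open.
Joint ranges: [-3.08, 3.08], [-0.75, 2.2], [0.22, 2.44], [-1.43, 4.57], [0, 2.65], [-2.85, 2.85]. Speed limits (rad/s): [2.79, 2.79, 3.14, 3.14, 3.14, 3.14].

## Interface

Orientations are given as a unit quaternion [w, x, y, z].
In Python, from workcell import readout, get_image, camera_model, workorder, look_for, outline_of gives the robot as it stands.
- The arm moves only by the shell command python3 -m inch 'ROWS' [FORCE]. ROWS is JSON, one flat list of numbers, 7 for each row, row after row: the opening, from -1 (shut) to 1 (fully open), then the shift along the tool's x, y, z in mm, then the turn, a rotation vector about the tool's x, y, z in rad. A call has 1 to 20 rows; each row shifts and turns the pose as measured when the row begins, along the tool's axes as they then stand; what a row does not reach is not made up. A row lasts 1/10 s, in which the tool goes at most 50 mm and 8.59 degrees, less where a joint would pass 70% of its speed; a pose out of reach is approached as far as the arm can. A call is refused whole if a number of a shift passes 50 or a number of a turn 0.15, either way. A call with a gripper value outside its range is refused whole. The fingers move at their own pace and stop on an object; FORCE is the grip in N (left out, the last holds). Time passes only in rows, so rows that do not move let the fingers close. It gives the time, the measured TCP pose, the force and the opening at its end, in the units of the state.
- readout.read_state(): the state, without advancing time (a new reading comes with each control period).
- get_image(name): name is "scene" or "top" or "wrist"; returns the picture (384x512x3 uint8, red, green, blue); there is no depth.
- camera_model(name): a dict with "vertical_fov" (degrees; the focal length in pixels is half the picture's height over the tangent of half this angle, whatever the lens; pixels are square), "cx", "cy" (the principal point, pixels), "D" ([k1, k2, p1, p2, k3] as OpenCV has them; the pictures are not rectified), "world_from_camera" (4x4, takes a point from camera to world coordinates); the wrist camera has in their place "T_tool_cam" (4x4, takes a point from camera to tool coordinates, whose origin is the TCP and whose axes are the tool frame's). Camera axes: x right, y down, z forward; pixel columns grow to the right and rows downward; lengths in m; the calibration is good to about 2 mm. A picture is of the moment at which its call begins: read the wrist's pose just before it. camera_model takes no time and is no camera call.
- workorder.hand_in(): hands the job in, once; it reports no verdict.
Trained networks look in the newest picture that a camera, given by its name, has taken for a name from the list of things; names that differ only in an ending like _2 or _b are one class to them, and where a whole thing is asked for, a point or a joint stands for the part that bears it (a point fixed in the world has none). Each returns a list of dicts, best first, with "confidence" (0 to 1); they miss things now and then, are a little off and sometimes report something else, mostly with a low value. They report only what shows in the picture. A call takes as long as a camera call. They do not tell look-alikes from the thing itself.
- look_for(camera, thing): "position" ([row, column] as shares, 0 to 1, of the picture: columns of its width, rows of its height, amid what is visible of it).
- outline_of(camera, thing): "region" (384x512 bool, what is visible of it) and "position" ([row, column] as shares, 0 to 1, of the picture: columns of its width, rows of its height, amid what is visible of it).
The state is a dict: "clock": time; "joint_positions": joint angles; "joint_velocities": joint speeds; "joint_efforts": joint torques, N m; "tcp_pos": TCP position; "ee_rot": TCP orientation; "contact_force": force on the tool from outside, world axes, zero at the start; "ft_torque": the same for the moment, N m; "width": finger opening in m.
Only numpy, scipy, OpenCV 4.12 (cv2) and the standard library are available. Lean on these libraries where they do the work, as an engineer would, in place of code of your own. Each camera call takes 0.05 s, during which the arm holds its last target. There are 200 camera calls.

## Working session

There is one attempt and no reset: what is moved stays moved. The work goes in short steps, Python scripts to look and compute and a shell command to move; the robot and the scene stay as the last step left them, time stands still between calls to the robot, and variables do not carry over. Pictures are saved under pics/ and viewed, about 8 in all and at most 12, crops included, and the job is handed in when it is done.

```bash
ls; mkdir -p pics
cat > h.py <<'E'
import numpy as np, cv2
from workcell import readout,get_image,camera_model,workorder,look_for,outline_of
from scipy.spatial.transform import Rotation as R
def rot(s): q=s["ee_rot"]; return R.from_quat([q[1],q[2],q[3],q[0]]).as_matrix()
def cam(n,s=None):
    m=camera_model(n); f=192/np.tan(np.radians(m["vertical_fov"])/2)
    K=np.array([[f,0,m["cx"]],[0,f,m["cy"]],[0,0,1.]])
    if n=="wrist":
        T=np.eye(4); T[:3,:3]=rot(s); T[:3,3]=s["tcp_pos"]; T=T@np.array(m["T_tool_cam"])
    else: T=np.array(m["world_from_camera"])
    return K,np.array(m["D"],float),T
def ray(n,uv,z,s=None):
    K,D,T=cam(n,s); p=cv2.undistortPoints(np.array(uv,float).reshape(-1,1,2),K,D).reshape(-1,2)
    d=np.c_[p,np.ones(len(p))]@T[:3,:3].T; o=T[:3,3]
    return o+d*((z-o[2])/d[:,2])[:,None]
def proj(n,X,s=None):
    K,D,T=cam(n,s); Ti=np.linalg.inv(T); r,_=cv2.Rodrigues(Ti[:3,:3])
    return cv2.projectPoints(np.array(X,float).reshape(-1,1,3),r,Ti[:3,3],K,D)[0].reshape(-1,2)
def save(n,f):
    im=get_image(n); cv2.imwrite("pics/"+f+".png",im[:,:,::-1]); return im
E
python3 - <<'E'
from h import *
a=save("scene","s0");b=save("top","t0")
import numpy as np
cv2.imwrite("pics/st0.png",cv2.resize(np.vstack([a,b])[:,:,::-1],None,fx=.78,fy=.78,interpolation=cv2.INTER_AREA))
for c in("scene","top"):
  for t in("beam","fixture","mark","tail","spigot","flexpipe"):
    print(c,t,[(round(d["confidence"],2),[round(d["position"][1]*512),round(d["position"][0]*384)]) for d in look_for(c,t)][:3])
s=readout.read_state();print(s["clock"],s["tcp_pos"],s["ee_rot"],s["contact_force"])
for c in("scene","top"): print(cam(c)[2].round(3))
print(camera_model("wrist")["T_tool_cam"])
E
```

```text
pics
scene beam [(0.84, [274, 218]), (0.58, [208, 195])]
scene fixture [(0.69, [272, 194]), (0.46, [384, 256])]
scene mark [(0.59, [388, 219])]
scene tail [(0.63, [271, 196])]
scene spigot [(0.87, [272, 196])]
scene flexpipe [(0.71, [199, 149]), (0.67, [366, 178])]
top beam [(0.72, [229, 189]), (0.48, [248, 216])]
top fixture [(0.6, [244, 190])]
top mark [(0.94, [244, 186]), (0.62, [379, 154])]
top tail [(0.7, [246, 189])]
top spigot [(0.75, [248, 186])]
top flexpipe [(0.85, [340, 272]), (0.76, [281, 207]), (0.57, [166, 264])]
0.7 [ 0.19055055 -0.59521757  0.25004331] [-0.10910893 -0.69862907 -0.10908232  0.69865135] [0.0933142  0.49188893 0.55572816]
[[-0.272  0.6   -0.753  1.579]
 [ 0.962  0.168 -0.214  0.321]
 [-0.002 -0.782 -0.623  1.035]
 [ 0.     0.     0.     1.   ]]
[[-6.000e-03 -9.850e-01  1.710e-01  1.680e-01]
 [-1.000e+00  6.000e-03 -0.000e+00  5.000e-03]
 [-1.000e-03 -1.710e-01 -9.850e-01  1.762e+00]
 [ 0.000e+00  0.000e+00  0.000e+00  1.000e+00]]
[[-3.98757556e-05 -3.22391470e-01  9.46606433e-01 -1.23675704e-01]
 [ 9.99999086e-01 -1.29186901e-03 -3.97854712e-04  3.15039109e-04]
 [ 1.35115648e-03  9.46605552e-01  3.22391227e-01 -8.32428462e-02]
 [ 0.00000000e+00  0.00000000e+00  0.00000000e+00  1.00000000e+00]]
```

View pics/st0.png

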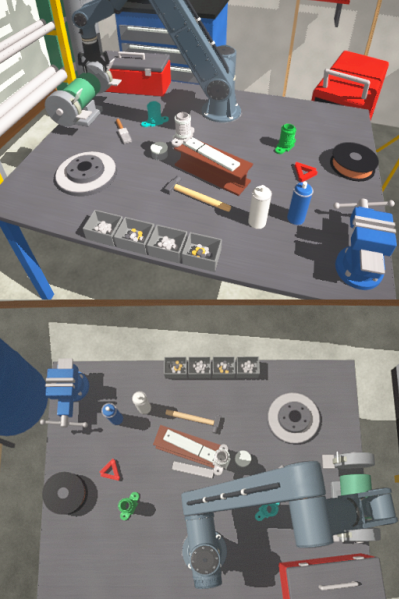

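The flexpipe candidates are the grey one on the bar (scene ~235,160; top ~283,200), turquoise (scene ~197,147; top ~340,272) and green (scene ~366,178; top ~166,264). I choose the grey one, and will check it in a close crop.

Run:
```python
from h import *
a=cv2.imread("pics/s0.png")[130:250,200:340];b=cv2.imread("pics/t0.png")[140:240,180:340]
a=cv2.resize(a,(560,480),interpolation=cv2.INTER_CUBIC)[:, :];b=cv2.resize(b,(800,500),interpolation=cv2.INTER_CUBIC)
cv2.imwrite("pics/c0.png",b);cv2.imwrite("pics/c1.png",a)
```

```text
(no output)
```

View pics/c0.png

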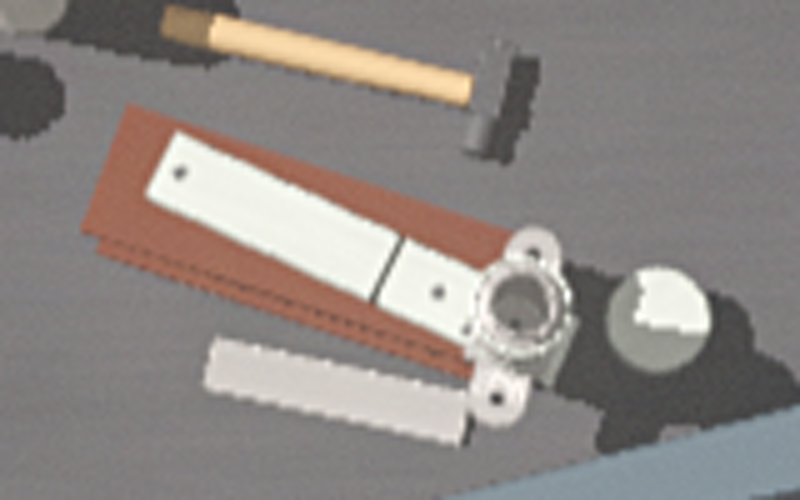

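View pics/c1.png

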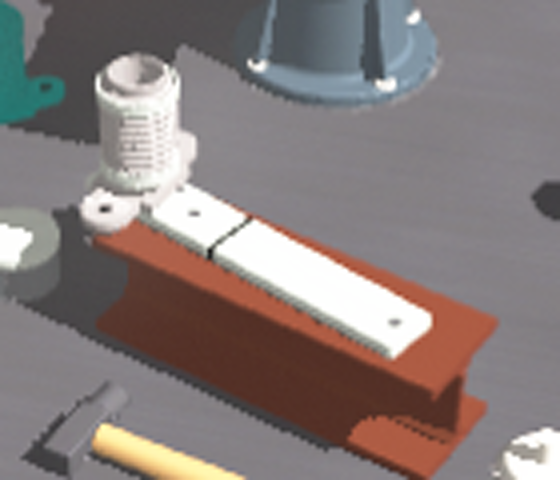

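The crops confirm the grey pipe sits on the bar. The bar's tail corners are at crop 1 (177,130)/(147,193), the pen line at (403,236)/(375,299), and the beam's inboard corners at (130,105)/(82,232).

Run:
```python
from h import *
P=lambda l,ox,oy,k:[((x+.5)/k-.5+ox,(y+.5)/k-.5+oy) for x,y in l]
bar=P([(177,130),(147,193),(403,236),(375,299)],180,140,5)
bm=P([(130,105),(82,232),(505,232),(455,352)],180,140,5)
B=ray("top",bar,.112);M=ray("top",bm,.1)
print(B.round(4));print(M.round(4))
B2=ray("scene",P([(432,320),(390,352),(250,218),(210,252)],200,130,4),.112);print("scene",B2.round(4))
M2=ray("scene",P([(497,322),(435,393),(95,237)],200,130,4),.1);print(M2.round(4))
for X in(B,B2):
  t=X[:2].mean(0);m=X[2:].mean(0);d=m-t;print("tail",t,"mark",m,"len",np.hypot(*d[:2]),"yaw",np.arctan2(d[1],d[0]),"w",np.linalg.norm(X[0]-X[1]))
d=M[2]-M[0];print("beam yaw",np.arctan2(d[1],d[0]),np.linalg.norm(M[0]-M[1]))
d=M2[2]-M2[1];print("beam yaw s",np.arctan2(d[1],d[0]),np.linalg.norm(d),np.linalg.norm(M2[0]-M2[1]))
```

```text
[[0.5595 0.1647 0.112 ]
 [0.5131 0.1858 0.112 ]
 [0.4806 0.002  0.112 ]
 [0.435  0.0222 0.112 ]]
[[ 0.5812  0.2004  0.1   ]
 [ 0.4872  0.2337  0.1   ]
 [ 0.4854 -0.0717  0.1   ]
 [ 0.3983 -0.0347  0.1   ]]
scene [[0.5209 0.1941 0.112 ]
 [0.5649 0.1706 0.112 ]
 [0.4369 0.0291 0.112 ]
 [0.4876 0.0098 0.112 ]]
[[ 0.496   0.2412  0.1   ]
 [ 0.5868  0.2095  0.1   ]
 [ 0.4801 -0.0893  0.1   ]]
tail [0.53630967 0.17522818 0.112     ] mark [0.45783315 0.01207908 0.112     ] len 0.18104196078605211 yaw -2.0191377248053692 w 0.05088895190778767
tail [0.54288293 0.18235871 0.112     ] mark [0.46227367 0.01941988 0.112     ] len 0.18178810715221197 yaw -2.030211822236697 w 0.049881696089813195
beam yaw -1.909524813291845 0.09977529380583568
beam yaw s -1.913902267386925 0.3172752611960426 0.09613670952939406
```

```bash
cat >> h.py <<'E'
def plan(goal,yaw_bar):
    s=readout.read_state();Rm=rot(s);d=np.array(goal)-s["tcp_pos"]
    want=np.array([np.cos(yaw_bar+np.pi/2),np.sin(yaw_bar+np.pi/2),0])
    y=Rm[:,1]; 
    if y@want<0: want=-want
    want-=Rm[:,0]*(want@Rm[:,0]);a=np.arctan2(np.cross(y,want)@Rm[:,0],y@want)
    print("t",s["clock"],"tcp",s["tcp_pos"].round(4),"shift mm",(Rm.T@d*1000).round(1),"turn x",round(a,4),"F",np.round(s["contact_force"],1),"w",round(s["width"],4),"j6",round(s["joint_positions"][5],2))
    print("R",Rm.round(3).tolist())
E
python3 - <<'E'
from h import *
plan([.518,.134,.33],-2.024)
E
```

```text
t 0.7 tcp [ 0.1906 -0.5952  0.25  ] shift mm [ -80.  -594.7 -534.2] turn x -0.8078 F [0.1 0.5 0.6] w 0.0853 j6 -0.18
R [[-0.0, 0.305, -0.952], [-0.0, -0.952, -0.305], [-1.0, 0.0, 0.0]]
```

```bash
python3 -m inch '[1,-40,0,0,0,0,0,1,-40,0,0,0,0,0,1,0,-33,-30,0,0,0,1,0,-33,-30,0,0,0,1,0,-33,-30,0,0,0,1,0,-33,-30,0,0,0,1,0,-33,-30,0,0,0,1,0,-33,-30,0,0,0,1,0,-33,-30,0,0,0,1,0,-33,-30,0,0,0,1,0,-33,-30,0,0,0,1,0,-33,-30,0,0,0,1,0,-33,-30,0,0,0,1,0,-33,-30,0,0,0,1,0,-33,-30,0,0,0,1,0,-33,-30,0,0,0,1,0,-33,-30,0,0,0,1,0,-33,-30,0,0,0,1,0,-33,-30,0,0,0,1,0,-33,-30,0,0,0]'
python3 - <<'E'
from h import *
plan([.518,.134,.33],-2.024)
E
```

```text
clock: 2.7
tcp_pos: [0.5373, 0.1547, 0.3338]
ee_rot: [0.11, 0.703, 0.1, -0.695]
contact_force: [0.5, -0.5, 0.2]
width: 0.0853
t 2.7 tcp [0.5373 0.1547 0.3338] shift mm [ 3.8 14.1 24.5] turn x -0.82 F [ 0.5 -0.5  0.2] w 0.0853 j6 1.36
R [[0.014, 0.293, -0.956], [-0.013, -0.956, -0.293], [-1.0, 0.016, -0.01]]
```

```bash
python3 -m inch '[1,4,14,25,0,0,0,1,0,0,0,-0.14,0,0,1,0,0,0,-0.14,0,0,1,0,0,0,-0.14,0,0,1,0,0,0,-0.14,0,0,1,0,0,0,-0.14,0,0,1,0,0,0,-0.12,0,0,1,0,0,0,0,0,0]'
python3 - <<'E'
from h import *
plan([.518,.134,.25],-2.024)
a=save("wrist","w0");cv2.imwrite("pics/w0.png",cv2.resize(a[:,:,::-1],(768,576),interpolation=cv2.INTER_CUBIC))
E
```

```text
clock: 3.5
tcp_pos: [0.5185, 0.1426, 0.3284]
ee_rot: [0.395, 0.593, 0.383, -0.588]
contact_force: [-0.8, -0.3, -0.8]
width: 0.0853
t 3.5 tcp [0.5185 0.1426 0.3284] shift mm [78.5  1.5  7.8] turn x 0.0475 F [-0.8 -0.3 -0.8] w 0.0853 j6 0.48
R [[0.015, 0.919, -0.395], [-0.011, -0.395, -0.919], [-1.0, 0.018, 0.004]]
```

View pics/w0.png

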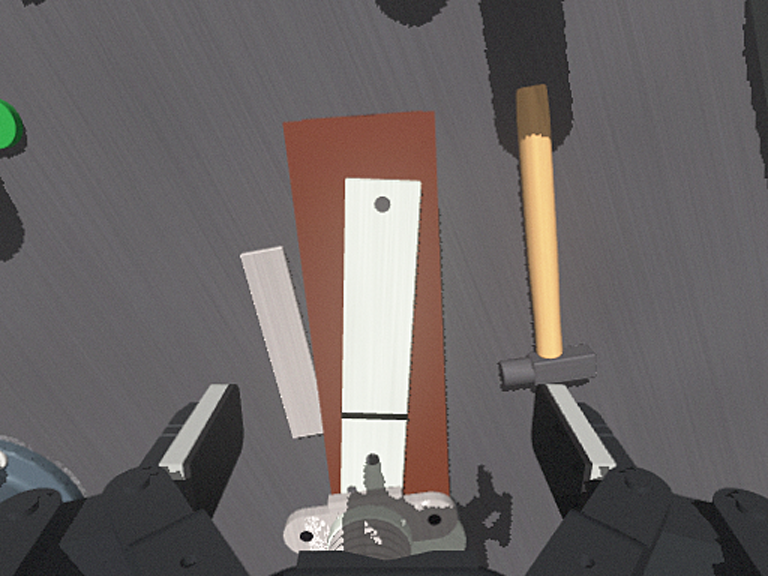

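The wrist picture shows the bar tail corners at (345,179)/(421,181), the pen line at (342,415)/(407,416), and the beam's inboard corners at (284,122)/(434,111).

Run:
```python
from h import *
s=readout.read_state()
P=lambda l:[((x+.5)/1.5-.5,(y+.5)/1.5-.5) for x,y in l]
B=ray("wrist",P([(345,179),(421,181),(342,414),(407,416)]),.112,s);M=ray("wrist",P([(284,122),(434,111)]),.1,s)
t=B[:2].mean(0);m=B[2:].mean(0);d=m-t;yaw=np.arctan2(d[1],d[0])
print(B.round(4),M.round(4));print("tail",t,"mark",m,np.linalg.norm(d),yaw,"w",np.linalg.norm(B[0]-B[1]))
e=M[0]-M[1];print("beam w",np.linalg.norm(e),"yaw",np.arctan2(e[1],e[0])+np.pi/2)
# beam right edge (438,205)-ish
E=ray("wrist",P([(434,111),(448,465),(284,122),(327,440)]),.1,s)
for i in(0,2):
  e=E[i+1]-E[i];print("edge yaw",np.arctan2(e[1],e[0]))
g=t+.05*d/np.linalg.norm(d);print("grip",g);plan([g[0],g[1],.16],yaw)
```

```text
[[0.5129 0.1883 0.112 ]
 [0.5583 0.1671 0.112 ]
 [0.435  0.0266 0.112 ]
 [0.4802 0.0044 0.112 ]] [[0.4906 0.2365 0.1   ]
 [0.5835 0.2037 0.1   ]]
tail [0.5356033  0.17770449 0.112     ] mark [0.45763397 0.01552882 0.112     ] 0.17994489519405882 -2.018942605396755 w 0.050158995255946005
beam w 0.09851984450436672 yaw 4.372986760636026
edge yaw -1.9080231155873546
edge yaw -1.9044499895095879
grip [0.51393852 0.1326419  0.112     ]
t 3.55 tcp [0.5185 0.1426 0.3285] shift mm [168.5  -3.3  10.3] turn x 0.0404 F [-0.2 -0.4  0.7] w 0.0853 j6 0.48
R [[0.015, 0.918, -0.397], [-0.011, -0.396, -0.918], [-1.0, 0.018, 0.004]]
```

```bash
python3 -m inch '[1,0,-3,10,0.04,0.004,-0.018,1,40,0,0,0,0,0,1,40,0,0,0,0,0,1,40,0,0,0,0,0,1,40,0,0,0,0,0,1,0,0,0,0,0,0]'
python3 - <<'E'
from h import *
plan([.5139,.1326,.125],-2.019)
E
```

```text
clock: 4.15
tcp_pos: [0.5137, 0.1317, 0.1676]
ee_rot: [0.37, 0.605, 0.369, -0.6]
contact_force: [-1.3, 0.6, 0.0]
width: 0.0854
t 4.15 tcp [0.5137 0.1317 0.1676] shift mm [42.6 -0.5 -0.6] turn x -0.0229 F [-1.3  0.6  0. ] w 0.0854 j6 0.51
R [[0.007, 0.891, -0.454], [0.002, -0.454, -0.891], [-1.0, 0.005, -0.005]]
```

```bash
python3 -m inch '[1,30,-0.5,-0.5,-0.023,0,0,1,14,0,0,0,0,0,1,0,0,0,0,0,0]' 30
python3 - <<'E'
from h import *
plan([.5139,.1326,.12],-2.019)
a=save("wrist","w1");cv2.imwrite("pics/w1.png",a[:,:,::-1])
E
```

```text
clock: 4.45
tcp_pos: [0.5165, 0.1313, 0.1263]
ee_rot: [0.376, 0.604, 0.373, -0.596]
contact_force: [-0.7, 0.4, 0.6]
width: 0.0856
t 4.45 tcp [0.5165 0.1313 0.1263] shift mm [ 6.3 -3.   0. ] turn x -0.0067 F [-0.7  0.4  0.6] w 0.0856 j6 0.49
R [[0.011, 0.898, -0.439], [0.002, -0.439, -0.898], [-1.0, 0.009, -0.007]]
```

View pics/w1.png

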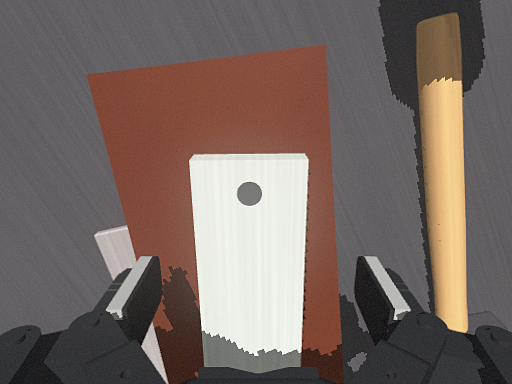

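The fingers straddle the bar, at (155,257) and (360,257), with the bar about 3 mm left of centre. I'll correct that and close.

```bash
python3 -m inch '[1,5,-3,0,0,0,0.009,0.5,0,0,0,0,0,0,0,0,0,0,0,0,0,-0.3,0,0,0,0,0,0,-0.6,0,0,0,0,0,0,-1,0,0,0,0,0,0,-1,0,0,0,0,0,0]' 30
python3 - <<'E'
from h import *
plan([.5139,.1326,.12],-2.019)
E
```

```text
clock: 5.2
tcp_pos: [0.5112, 0.1362, 0.1325]
ee_rot: [0.376, 0.608, 0.37, -0.593]
contact_force: [0.0, 0.3, 0.1]
width: 0.0006
t 5.2 tcp [0.5112 0.1362 0.1325] shift mm [12.5  3.8  2.2] turn x -0.01 F [0.  0.3 0.1] w 0.0006 j6 0.5
R [[0.022, 0.897, -0.442], [0.003, -0.442, -0.897], [-1.0, 0.018, -0.013]]
```

The pads are farther back than nominal when open, so the fingers shut just above the bar's top (no force felt). I'll raise, open to about 65 mm and look again.

```bash
python3 -m inch '[-1,-25,4,2,-0.01,-0.013,-0.018,0.5,-10,0,0,0,0,0,0.5,0,0,0,0,0,0,0.5,0,0,0,0,0,0,0.5,0,0,0,0,0,0]' 30
python3 - <<'E'
from h import *
s=readout.read_state()
a=save("wrist","w2");cv2.imwrite("pics/w2.png",cv2.resize(a[:,:,::-1],(768,576),interpolation=cv2.INTER_CUBIC))
plan([.5139,.1326,.12],-2.019)
E
```

```text
clock: 5.7
tcp_pos: [0.5134, 0.1323, 0.1677]
ee_rot: [0.377, 0.599, 0.376, -0.599]
contact_force: [0.2, 0.6, -0.6]
width: 0.0579
t 5.75 tcp [0.5133 0.1323 0.1675] shift mm [47.5  0.4 -0.6] turn x -0.0003 F [-0.3 -0.6  0.4] w 0.0637 j6 0.49
R [[0.0, 0.901, -0.434], [-0.001, -0.434, -0.901], [-1.0, 0.001, 0.001]]
```

View pics/w2.png

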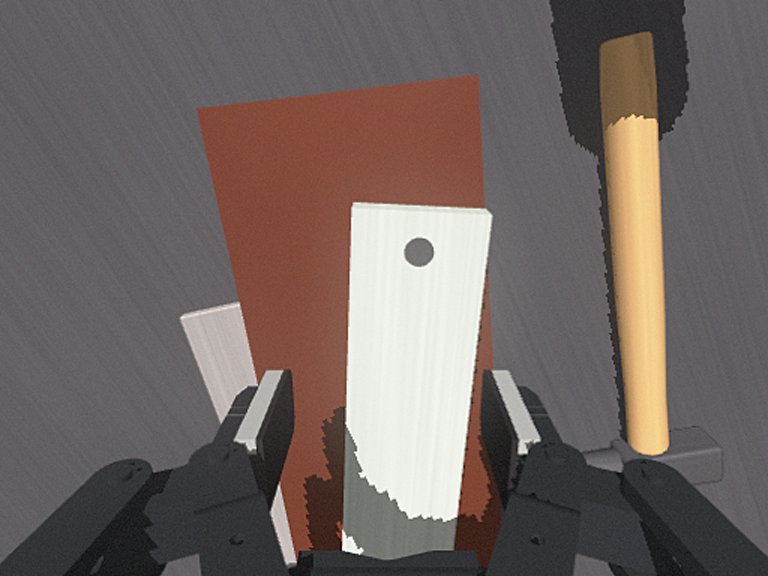

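The bar was dragged sideways by the shutting finger. Its tail corners are now at (352,209)/(491,214), and the right one reaches the beam's side edge. I'll measure it.

Run:
```python
from h import *
s=readout.read_state()
P=lambda l:[((x+.5)/1.5-.5,(y+.5)/1.5-.5) for x,y in l]
B=ray("wrist",P([(352,209),(491,214),(346,410),(474,405)]),.112,s);M=ray("wrist",P([(198,108),(478,76)]),.1,s)
t=B[:2].mean(0);m=B[:2].mean(0)
e=B[0]-B[1];yaw=np.arctan2(e[1],e[0])-np.pi/2
for i in(0,1):
  d=B[i+2]-B[i];print("side yaw",np.arctan2(d[1],d[0]))
d=(B[2:].mean(0)-t);yaw=np.arctan2(d[1],d[0])
print("tail",t,"w",np.linalg.norm(e),"tail-face yaw",np.arctan2(e[1],e[0])+np.pi/2-2*np.pi,"yaw",yaw)
print("beam corners",M.round(4))
# earlier beam frame
u=np.array([np.cos(-1.908),np.sin(-1.908)]);v=np.array([-u[1],u[0]])
b0=np.array([(.4906+.5835)/2,(.2365+.2037)/2]);edge=b0+.32*u;print("edge",edge)
f=lambda p:np.array([(p[:2]-edge)@u,(p[:2]-edge)@v])
mk=t[:2]+.18*d[:2]/np.linalg.norm(d[:2])
print("tail bf",f(t),"mark bf",f(mk),"inboard mid now",f(M.mean(0)),"orig tail",f(np.array([.5356,.1777])),f(np.array([.4576,.0155])))
g=t+.05*d/np.linalg.norm(d);print(g);plan([g[0],g[1],.125],yaw)
```

```text
side yaw -2.072311228059427
side yaw -2.0430239353102624
tail [0.54592395 0.17113685 0.112     ] w 0.0493649532816861 tail-face yaw -2.0574882591134696 yaw -2.0580539827146302
beam corners [[0.4898 0.2365 0.1   ]
 [0.5829 0.2033 0.1   ]]
edge [ 0.43117815 -0.08187873]
tail bf [-0.27673023  0.02457364] mark bf [-0.09875289 -0.00233484] inboard mid now [-0.31957771 -0.00060826] orig tail [-0.27950809  0.01265968] [-0.10063636 -0.00728384]
[0.52251373 0.12695585 0.112     ]
t 5.75 tcp [0.5133 0.1323 0.1675] shift mm [42.5 10.6  0.7] turn x 0.0387 F [-0.3 -0.6  0.4] w 0.0637 j6 0.49
R [[0.0, 0.901, -0.434], [-0.001, -0.434, -0.901], [-1.0, 0.001, 0.001]]
```

```bash
python3 -m inch '[0.5,0,10.5,0.5,0.038,0,0,0.5,0,0,0,0,0,0,0.5,25,0,0,0,0,0,0.5,22,0,0,0,0,0,0.5,0,0,0,0,0,0]' 30
python3 - <<'E'
from h import *
plan([.5225,.1270,.114],-2.058)
E
```

```text
clock: 6.25
tcp_pos: [0.5241, 0.1263, 0.118]
ee_rot: [-0.364, -0.606, -0.363, 0.607]
contact_force: [-0.3, -0.1, -0.4]
width: 0.0643
t 6.25 tcp [0.5241 0.1263 0.118 ] shift mm [ 4.  -1.8  0.2] turn x -0.0043 F [-0.3 -0.1 -0.4] w 0.0643 j6 0.52
R [[0.0, 0.882, -0.472], [-0.001, -0.472, -0.882], [-1.0, 0.001, 0.001]]
```

```bash
python3 -m inch '[0.5,3,-1.5,0,0,0,0,0.5,3,0,0,0,0,0,0.5,0,0,0,0,0,0]' 30
python3 - <<'E'
from h import *
s=readout.read_state()
plan([.5225,.1270,.112],-2.058)
save("wrist","w3");a=cv2.imread("pics/w3.png")[200:384,100:420];cv2.imwrite("pics/w3c.png",cv2.resize(a,(800,460),interpolation=cv2.INTER_CUBIC))
E
```

```text
clock: 6.55
tcp_pos: [0.5234, 0.127, 0.1132]
ee_rot: [0.364, 0.607, 0.363, -0.607]
contact_force: [0.6, 0.1, 0.4]
width: 0.0647
t 6.55 tcp [0.5234 0.127  0.1132] shift mm [ 1.2 -0.8  0.5] turn x -0.0048 F [0.6 0.1 0.4] w 0.0647 j6 0.52
R [[0.001, 0.881, -0.472], [-0.001, -0.472, -0.881], [-1.0, 0.001, 0.0]]
```

View pics/w3c.png

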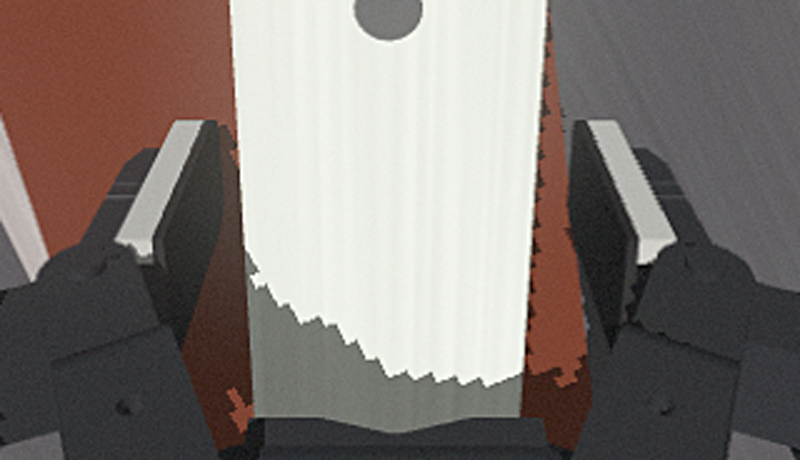

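The pads straddle the bar evenly (crop x≈220 and 570 against the bar at 240–535). I'll close in steps.

```bash
python3 -m inch '[0.3,-1.5,-0.8,0.5,0,0,0,0.15,0,0,0,0,0,0,0.15,0,0,0,0,0,0,0.15,0,0,0,0,0,0]' 30
python3 - <<'E'
from h import *
plan([.5225,.1270,.114],-2.058)
E
```

```text
clock: 7.0
tcp_pos: [0.5224, 0.1273, 0.116]
ee_rot: [0.363, 0.607, 0.362, -0.606]
contact_force: [0.1, -0.0, -1.6]
width: 0.0495
t 7.0 tcp [0.5224 0.1273 0.116 ] shift mm [2.  0.2 0.2] turn x -0.0055 F [ 0.1 -0.  -1.6] w 0.0495 j6 0.52
R [[0.002, 0.881, -0.473], [-0.0, -0.473, -0.881], [-1.0, 0.002, -0.001]]
```

```bash
python3 -m inch '[0.0,1,0,0,0,0,0,0.0,0,0,0,0,0,0]' 40
python3 - <<'E'
from h import *
plan([.5225,.1270,.114],-2.058)
E
```

```text
clock: 7.2
tcp_pos: [0.5224, 0.1273, 0.1163]
ee_rot: [0.363, 0.607, 0.362, -0.606]
contact_force: [-0.7, 0.5, -1.8]
width: 0.0486
t 7.2 tcp [0.5224 0.1273 0.1163] shift mm [2.3 0.2 0.2] turn x -0.0055 F [-0.7  0.5 -1.8] w 0.0486 j6 0.52
R [[0.002, 0.881, -0.473], [-0.0, -0.473, -0.881], [-1.0, 0.002, -0.001]]
```

```bash
python3 -m inch '[-1,3,0,0,0,0,0,-1,2,0,0,0,0,0]' 60
python3 - <<'E'
from h import *
plan([.5225,.1270,.114],-2.058)
E
```

```text
clock: 7.4
tcp_pos: [0.5224, 0.1273, 0.1163]
ee_rot: [0.364, 0.608, 0.362, -0.606]
contact_force: [-2.6, -1.1, 10.6]
width: 0.0482
t 7.4 tcp [0.5224 0.1273 0.1163] shift mm [2.3 0.2 0.2] turn x -0.0053 F [-2.6 -1.1 10.6] w 0.0482 j6 0.52
R [[0.003, 0.881, -0.473], [-0.0, -0.473, -0.881], [-1.0, 0.003, -0.001]]
```

The bar is gripped (width holds at 48–49 mm) and pressed down (10.6 N). Next I'll straighten its yaw.

```bash
python3 -m inch '[-1,1.5,0,0,-0.02,0,0,-1,1.5,0,0,-0.03,0,0,-1,1.5,0,0,-0.03,0,0,-1,1.5,0,0,-0.03,0,0,-1,1.5,0,0,-0.03,0,0,-1,1.5,0,0,0,0,0]' 60
python3 - <<'E'
from h import *
plan([.4742,.0408,.115],-1.908)
E
```

```text
clock: 8.0
tcp_pos: [0.5188, 0.1295, 0.1164]
ee_rot: [0.394, 0.587, 0.4, -0.583]
contact_force: [-4.0, -0.4, 11.2]
width: 0.0483
t 8.0 tcp [0.5188 0.1295 0.1164] shift mm [ 0.5 -8.6 98.9] turn x -0.0418 F [-4.  -0.4 11.2] w 0.0483 j6 0.4
R [[-0.0, 0.929, -0.37], [0.009, -0.37, -0.929], [-1.0, -0.004, -0.009]]
```

```bash
python3 -m inch '[-1,1.5,-1,4,-0.01,0,0,-1,1.5,-1,8,-0.01,0,0,-1,1.5,-1,8,-0.01,0,0,-1,1.5,-1,8,-0.01,0,0,-1,1.5,-1,8,0,0,0,-1,1.5,-1,8,0,0,0,-1,1.5,-1,8,0,0,0,-1,1.5,0,4,0,0,0,-1,1.5,0,0,0,0,0]' 60
python3 - <<'E'
from h import *
plan([.4742,.0408,.115],-1.908)
s=readout.read_state()
a=save("wrist","w4");cv2.imwrite("pics/w4.png",cv2.resize(a[:,:,::-1],(768,576),interpolation=cv2.INTER_CUBIC))
E
```

```text
clock: 8.9
tcp_pos: [0.5123, 0.0987, 0.1171]
ee_rot: [0.396, 0.608, 0.402, -0.559]
contact_force: [-3.7, -6.8, 13.2]
width: 0.048
t 8.9 tcp [0.5123 0.0987 0.1171] shift mm [ -2.6 -14.5  67.8] turn x -0.0325 F [-3.7 -6.8 13.2] w 0.048 j6 0.26
R [[0.052, 0.931, -0.361], [0.047, -0.363, -0.931], [-0.998, 0.032, -0.062]]
```

View pics/w4.png

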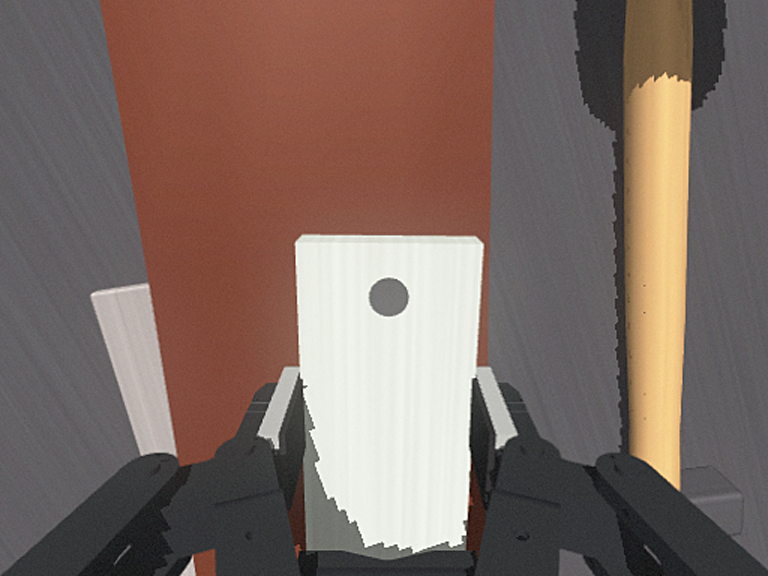

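The slide went 31 mm. The bar is still in the grip, with its tail at (296–483, 240), but the tool tilted 0.07 rad from drag. I'll correct the tilt and press less.

```bash
python3 -m inch '[-1,0.3,-1,0,-0.01,-0.02,-0.015,-1,0.3,-1,0,-0.01,-0.02,-0.015,-1,0.3,-1,0,-0.01,-0.02,-0.01,-1,0.3,-1,0,0,-0.015,0,-1,0.3,-1,0,0,-0.01,0]' 60
python3 - <<'E'
from h import *
plan([.4742,.0408,.115],-1.908)
E
```

```text
clock: 9.45
tcp_pos: [0.5086, 0.1008, 0.1165]
ee_rot: [-0.41, -0.57, -0.404, 0.586]
contact_force: [-0.0, -3.4, 2.5]
width: 0.0487
t 9.45 tcp [0.5086 0.1008 0.1165] shift mm [  3.2 -12.1  68. ] turn x -0.0073 F [-0.  -3.4  2.5] w 0.0487 j6 0.36
R [[-0.013, 0.941, -0.338], [-0.02, -0.338, -0.941], [-1.0, -0.006, 0.024]]
```

```bash
python3 -m inch '[-1,0.7,-1.5,6,0,0,0,-1,0.7,-1.5,8,0,-0.006,0,-1,0.7,-1.5,8,0,-0.008,0,-1,0.7,-1.5,8,0,-0.008,0,-1,0.7,-1.5,8,0,-0.008,0,-1,0.7,-1.5,8,0,-0.008,0]' 60
python3 - <<'E'
from h import *
plan([.4742,.0408,.115],-1.908)
E
```

```text
clock: 10.05
tcp_pos: [0.4962, 0.0685, 0.1168]
ee_rot: [-0.417, -0.574, -0.391, 0.586]
contact_force: [3.6, 6.4, 2.7]
width: 0.0481
t 10.05 tcp [0.4962 0.0685 0.1168] shift mm [  2.8 -11.1  33.5] turn x -0.0178 F [3.6 6.4 2.7] w 0.0481 j6 0.34
R [[0.007, 0.938, -0.347], [-0.04, -0.347, -0.937], [-0.999, 0.02, 0.035]]
```

```bash
python3 -m inch '[-1,1.2,-4,6,-0.005,0.01,-0.005,-1,1.2,-4,7,-0.005,0.01,-0.005,-1,1.2,-4,7,-0.005,0,-0.005,-1,1.2,-3,3,-0.005,0,-0.005,-1,1.2,0,0,0,0.01,0]' 60
python3 - <<'E'
from h import *
plan([.4742,.0408,.115],-1.908)
a=get_image("top")
cv2.imwrite("pics/t1.png",a[:,:,::-1]);c=a[140:240,180:340,::-1];c=cv2.resize(c,(800,500),interpolation=cv2.INTER_CUBIC)
cv2.imwrite("pics/t1c.png",c)
u=np.array([np.cos(-1.908),np.sin(-1.908)]);v=np.array([-u[1],u[0]]);e=np.array([.4312,-.0819])
s=save("scene","s1");cv2.imwrite("pics/s1c.png",cv2.resize(s[130:250,200:340,::-1],(700,600),interpolation=cv2.INTER_CUBIC))
E
```

```text
clock: 10.55
tcp_pos: [0.4873, 0.056, 0.1169]
ee_rot: [0.413, 0.588, 0.403, -0.567]
contact_force: [-3.5, -2.9, 14.7]
width: 0.0483
t 10.55 tcp [0.4873 0.056  0.1169] shift mm [ 1.4 -7.3 18.7] turn x -0.0034 F [-3.5 -2.9 14.7] w 0.0483 j6 0.21
R [[0.032, 0.942, -0.334], [0.005, -0.334, -0.942], [-0.999, 0.028, -0.015]]
```

View pics/s1c.png

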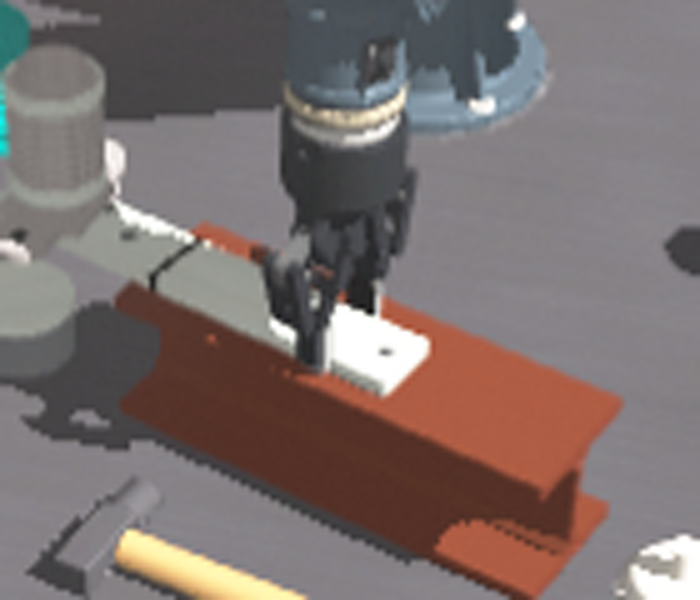

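The scene shows the pen line at (152,273)–(198,240), close to the beam's outboard edge at (118,290)–(203,223). The pipe stands upright and the bar looks flat.

Run:
```python
from h import *
P=lambda l:[((x+.5)/5-.5+200,(y+.5)/5-.5+130) for x,y in l]
B=ray("scene",P([(152,276),(199,241)]),.112);M=ray("scene",P([(118,290),(203,223),(622,403),(540,498)]),.1)
u=np.array([np.cos(-1.908),np.sin(-1.908)]);v=np.array([-u[1],u[0]])
T=ray("scene",P([(384,388),(430,347)]),.112)
e=M[:2].mean(0)[:2]
i=M[2:].mean(0)[:2]; e2=i+.32*u
e=(e+e2)/2; print("len",(M[:2].mean(0)[:2]-i)@u,"w",np.linalg.norm(M[0]-M[1]))
f=lambda p:np.array([(p[:2]-e)@u,(p[:2]-e)@v]).round(4)
print("mark",[f(b) for b in B],f(B.mean(0)),"tail",f(T.mean(0)),"w",np.linalg.norm(B[0]-B[1]),"tl",np.linalg.norm(T.mean(0)-B.mean(0)))
s=readout.read_state();g=s["tcp_pos"][:2]-np.array([.4312,-.0819]);print("grip bf",g@u,g@v)
```

```text
len 0.32130501802755235 w 0.09030911018278498
mark [array([-0.017 ,  0.0291]), array([-0.0197, -0.0184])] [-0.0183  0.0054] tail [-0.201   0.0115] w 0.04761411059012397 tl 0.18280639461581724
grip bf -0.14855813375500218 0.007363670333356061
```

View pics/t1c.png

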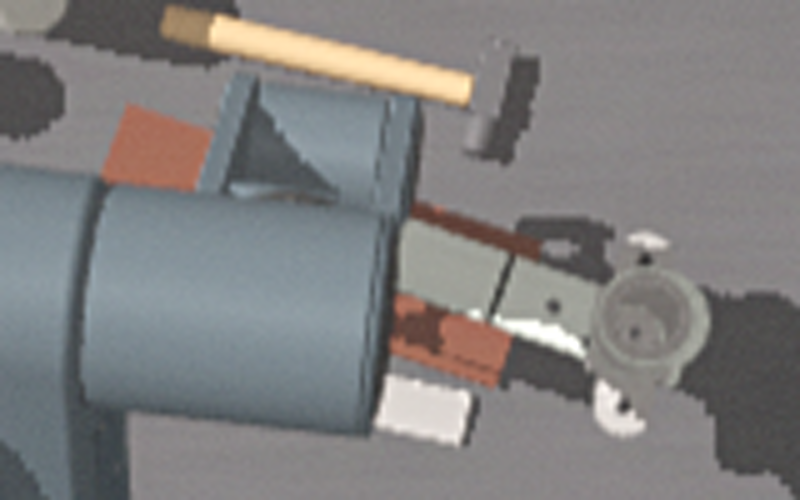

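Both cameras agree that the line is about 18.5 mm short of the edge, with lateral position and yaw fine. I'll slide it the rest of the way.

```bash
python3 -m inch '[-1,0.5,-3,5,0,-0.008,-0.01,-1,0.5,-3,7,0,-0.008,-0.01,-1,0.7,-3,7,0,-0.008,-0.01,-1,0.7,-3,4,0,-0.005,0]' 60
python3 - <<'E'
from h import *
plan([.4742,.0408,.115],-1.908)
E
```

```text
clock: 11.05
tcp_pos: [0.4772, 0.0402, 0.1178]
ee_rot: [0.414, 0.581, 0.401, -0.575]
contact_force: [3.7, 4.9, 2.8]
width: 0.0482
t 11.05 tcp [0.4772 0.0402 0.1178] shift mm [ 2.7 -3.1  0.4] turn x -0.0051 F [3.7 4.9 2.8] w 0.0482 j6 0.21
R [[0.016, 0.942, -0.336], [-0.009, -0.336, -0.942], [-1.0, 0.019, 0.003]]
```

```bash
python3 -m inch '[-1,1.5,-1,0,0,0,-0.01,-1,1.5,0,0,0,0,0,-1,1.5,0,0,0,0,0]' 60
python3 - <<'E'
from h import *
plan([.4742,.0408,.115],-1.908)
s=save("scene","s2");t=save("top","t2")
a=cv2.resize(s[150:220,195:295,::-1],(800,560),interpolation=cv2.INTER_CUBIC)
cv2.imwrite("pics/s2c.png",a)
cv2.imwrite("pics/t2c.png",cv2.resize(t[170:230,250:330,::-1],(800,600),interpolation=cv2.INTER_CUBIC))
E
```

```text
clock: 11.35
tcp_pos: [0.4769, 0.04, 0.1164]
ee_rot: [0.412, 0.578, 0.405, -0.577]
contact_force: [-3.0, 1.6, 22.4]
width: 0.0483
t 11.35 tcp [0.4769 0.04   0.1164] shift mm [ 1.3 -2.9  0.2] turn x -0.0032 F [-3.   1.6 22.4] w 0.0483 j6 0.2
R [[0.008, 0.943, -0.334], [-0.007, -0.334, -0.943], [-1.0, 0.01, 0.004]]
```

View pics/t2c.png

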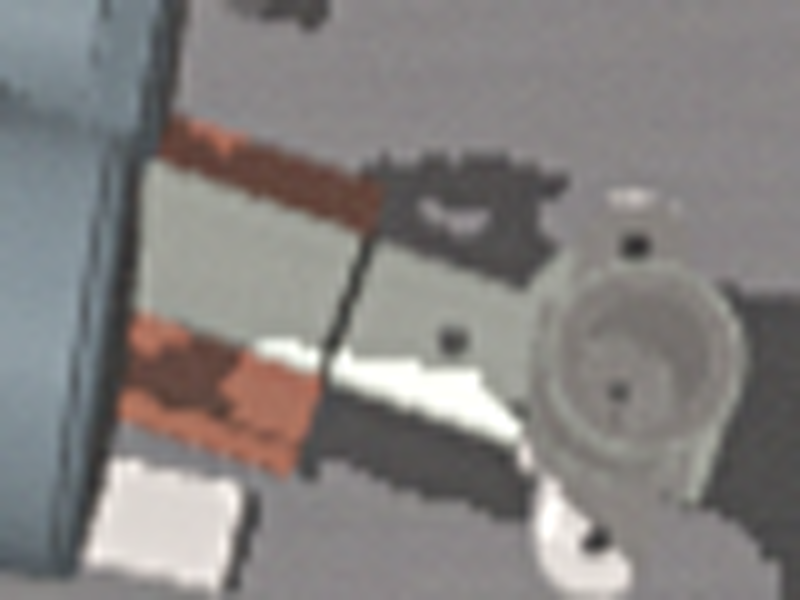

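View pics/s2c.png

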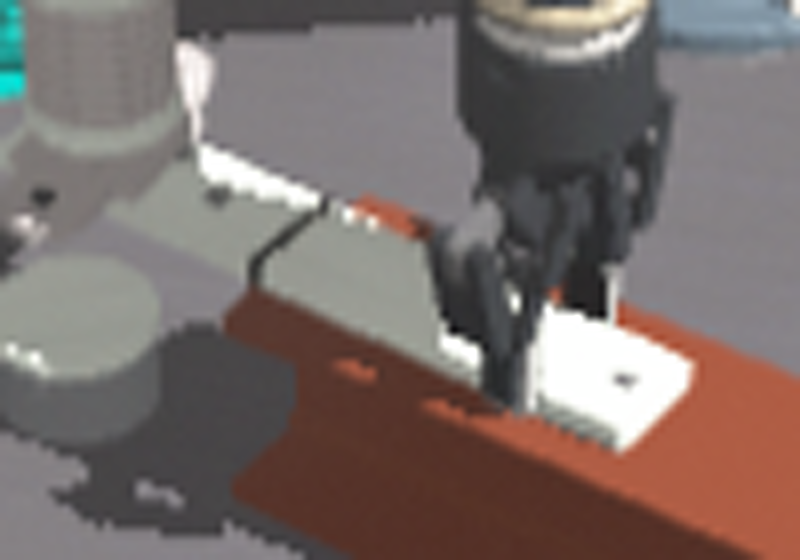

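The top view shows the pen line at (370,240)–(335,345), collinear with the edge at (383,190) and (325,378). In the scene the line's foot at (252,285) meets the beam's end edge. I'll put numbers on it.

Run:
```python
from h import *
u=np.array([np.cos(-1.908),np.sin(-1.908)]);v=np.array([-u[1],u[0]])
P=lambda l,ox,oy,k:[((x+.5)/k-.5+ox,(y+.5)/k-.5+oy) for x,y in l]
def rep(n,m,e,ex):
  B=ray(n,m,.112)[:,:2];E=ray(n,e,.1)[:,:2]
  print(n,"mark u",(B@u).round(4),"edge u",(E@u).round(4),"diff",(B@u).mean()-(E@u).mean(),"mark v rel",((B@v).mean()-np.array([.4312,-.0819])@v))
rep("top",P([(370,240),(335,345)],250,170,10),P([(383,190),(325,378)],250,170,10),0)
rep("scene",P([(252,263),(325,200)],195,150,8),P([(226,322),(257,292)],195,150,8),0)
s=readout.read_state();g=np.array(s["tcp_pos"][:2])-np.array([.4312,-.0819]);print("grip bf",g@u,g@v)
```

```text
top mark u [-0.0639 -0.0637] edge u [-0.0653 -0.0633] diff 0.0004973074978865261 mark v rel 0.006300167269059742
scene mark u [-0.0707 -0.0695] edge u [-0.0761 -0.0744] diff 0.005099247821241812 mark v rel 0.0029588513020204488
grip bf -0.13018647389941038 0.0028357327706032137
```

Run:
```python
from h import *
plan([.4742,.0408,.115],-1.908)
print(workorder.hand_in())
```

```text
t 11.45 tcp [0.4769 0.04   0.1164] shift mm [ 1.3 -2.9  0.2] turn x -0.0032 F [-1.8  0.7 18.1] w 0.0483 j6 0.2
R [[0.008, 0.943, -0.334], [-0.007, -0.334, -0.943], [-1.0, 0.01, 0.004]]
the job is handed in; nothing more can be done
None
```

I slid the bar about 100 mm out along the beam to the pen line and straightened it. I handed the job in at 11.45 s with the fingers still gripping and pressing it down; no verdict is reported.

**Last checks**
- **Pen line:** it lies +0.5 mm from the edge by the top camera and about 0 mm by the gripper position. The scene camera disagreed, giving +5 mm from a coarse edge reading. All are inside the 6 mm limit, the last one only narrowly, and I did not move the bar again.
- **Alignment:** the gripper is within 0.003 rad of the beam's direction. The pen line is 3 to 6 mm off the middle line; I did not measure the tail at the end.
- **Hold:** the wrist felt about 18 N from pressing down, the grip was set to 60 N, and the opening is 48 mm on the 50 mm bar. I did not measure the bar-to-beam force or how flat the bar lies.
- **Pipe and bench:** the pipe looks upright on its spigot, and nothing else looks shifted. Both are judged by eye from the pictures.

**What went wrong on the way:** my first attempt to close the fingers was too high. They shut over the top and dragged the bar's tail about 12 mm sideways, leaving it about 0.15 rad askew. I re-measured, gripped lower and corrected it. During the slide the tool also tilted about 0.07 rad from drag; I corrected that too.

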